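# Draw a panel tight with its cam lock

## Task

Slide the plywood panel along its guide, bolt first, until it just rests on the rubber buffer, then turn the cam lock's bar clockwise, roughly half a turn, so that its hook catches the bolt's stud and draws the panel tight. How far to turn differs every time: feel for the bite and stop when the joint is snug (about 16 N of clamping, never over 22 N, which crushes the buffer). Let go, and leave the things round about where they are.

Things in the scene. Friction and masses are not known exactly. Their poses are not given: they have to be found in the camera images.
- bed: Fixed aluminium base plate, 285 x 92 x 10 mm, from x = -0.230 to +0.055, with two wooden guide rails (tops 26 mm above the bench, 64 mm apart, waxed). Origin: on the cam's upright axis, at bench height. +x is the direction in which the panel slides in and in which the hook draws it; z is up.
- cam (a joint): Angle of the cam in rad: starts at 0 to 0.3, grows clockwise seen from above, end stop 4.2. It stays where left (0.12 N m bearing friction, more under load). At 0 the hook's mouth faces the bed's -x side; from 0.8 the hook stands behind the stud. A stud that it touches has its centre 28.7 - 4.3*(angle - 0.8) mm from the cam axis: each rad draws it in 4.3 mm.
- cam_hook (a point): On the cam axis, 30 mm above the bench, mid-height of the steel hook: a spiral wall 6 mm thick, from 20 to 40 mm above the bench, 38 mm in outer radius at its lead. If the stud's centre is more than 27 mm from the axis, the hook's lead may hit the stud instead of passing behind it.
- cam_grip (a point): On the cam axis, 60 mm above the bench, in the cam's bar grip: a black bar 56 mm long, 16 mm wide, its foot 40 mm and its top 70 mm above the bench. This point's x axis runs along the bar and turns with it; at cam angle 0 it points along the bed's +x.
- stop_block: Fixed slotted wooden block across the guide; its face towards the panel is at bed x = -0.053, its top 31 mm above the bench; origin and axes as the bed's. Either side of the slot sits a sprung rubber buffer, 6 to 11 mm proud of that face, different every time and not reported: feel for it. It meets the panel's front end with the stud's centre 19 to 24 mm from the cam axis.
- buffer_mid (a point): Where the buffer may be met: slot centre, 19 mm above the bench, at bed x = -0.062 (fixed; not the true face). The buffer pushes back 5 N per mm, so past the bite (hook and buffer both touching) the clamping force grows some 21 N per rad of cam. Right is about 16 N (0.75 rad past the bite); under 10 N is loose, over 22 N crushes it. While it turns, the torque rises from the bite on.
- panel: Loose plywood piece, 90 x 60 x 18 mm, 0.2 to 0.4 kg, flat between the rails, underside 10 mm above the bench. Origin: centre of its underside; +x points at the cam. A flat steel tongue, 16 mm wide and 6 mm thick, reaches 47 mm beyond its front end and carries the stud. Sliding friction about 0.5 to 1 N, more if it is pressed against a rail.
- panel_grip (a point): Grip point in the wooden batten on top of the panel: above the panel's origin, 51 mm above the bench. The batten is 50 mm long along the panel's x, 16 mm wide, its top 58 mm and its foot (the panel's top) 28 mm above the bench.
- stud (a point): Top centre of the bolt's upright steel stud: 8 mm in diameter, 12 mm tall, top 29 mm above the bench, 85 mm ahead of the panel's origin (40 mm ahead of its front end).
- roll: Grey tape roll lying loose, 97 mm across, 48 mm high; origin at the centre of its underside. Bystander.
- thin_roll: Thin pale tape roll lying loose, 104 mm across, 25 mm high; origin at the centre of its underside. Bystander.
- spacer: Small grey plastic block lying loose, 44 x 36 x 33 mm; origin at the centre of its underside. Bystander.
Mind the look-alikes: they are no part of the job. What is shaped like the panel but orange or yellow is not meant.

How it is judged:
On the way, in this order (a step that is already met when the one before it is completed fails the run):
1. the panel is slid in, so that the stud's centre is within 27 mm of the cam axis, while the cam is still near its start (below 0.7 rad) (x of stud in the frame of bed above -0.027 m and value of joint cam below 0.7 rad), for 0.1 s.
2. the hook is behind the stud (cam beyond 1.3 rad) (x of stud in the frame of bed above -0.027 m and value of joint cam above 1.3 rad), for 0.1 s.
At the end, for the whole second after the job is handed in: The cam is turned beyond 1.9 rad with its hook behind the stud (stud's centre within 24.5 mm of the axis), the panel lies flat and at rest, and the panel presses on the buffer in the stop block with 10 to 22 N (value of joint cam above 1.9 rad and x of stud in the frame of bed above -0.0245 m and contact force between panel and stop_block between 10 and 22 N and linear speed of panel below 0.01 m/s and angle between panel's own z axis and vertical below 0.06 rad); the robot touches nothing.
It fails at once if the buffer is crushed: the panel presses on it with more than 22 N (contact force between panel and stop_block above 22 N).
It fails at once if a bystander is moved by more than 30 mm (distance of any of roll, thin_roll, spacer from where it was at the start of the episode above 0.03 m).
It also fails if it takes over 72 s, if anything falls off the work surface, if the arm or the gripper's body presses on something with over 40 N, if the wrist force passes 120 N, or if a joint passes its speed limit or range.

## Robot

A 6-joint arm with a two-finger parallel gripper is mounted at the origin on the work surface; the furniture and walls round the work are solid. World frame = base frame: x ahead of the robot, y to its left, z up, the work surface at z = 0. Lengths are in m, angles in rad, forces in N, time in s.
With the tool pointing down it reaches from about 0.375 to 0.975 m from the base axis. Payload 3.8 kg.
Tool frame: the origin (TCP) lies on the centre line of the jaws, within the pads' length; the fingertips stand 22 mm ahead of it and the grasp point (between the pads) lies 3 mm ahead of it; x points along the fingers, z is the direction in which the jaws open and shut, and the axes are right-handed (so a half turn about x gives the same grasp; the last joint's range is limited). The gripper opens to 88 mm and grips with 3 to 60 N. Pads are 18 mm wide; open, the fingers measure 123 mm over their backs; the gripper's body (75 mm by 187 mm) begins 45 mm behind the grasp point.
Start: joints at [-1.38, 0.264, 1.604, -0, 1.274, -0.037], TCP at [0.152, -0.658, 0.24] pointing down, gripper open.
Joint ranges: [-2.63, 2.63], [-0.94, 2.18], [0.31, 2.57], [-1.31, 4.45], [0, 2.66], [-2.55, 2.55]. Speed limits (rad/s): [2.57, 2.57, 3.14, 3.14, 3.14, 3.14].

## Interface

Orientations are given as a unit quaternion [w, x, y, z].
In Python, from bench import robot gives the robot as it stands.
- The arm moves only by the tool drive_tool, never from a script. Its argument "moves" is text: rows parted by semicolons, each of 6 numbers parted by spaces: the shift along the tool's x, y, z each as a share of 0.5 m, from -1 to 1, then the turn, a rotation vector about the tool's x, y, z each as a share of 60 degrees, from -1 to 1. A call has 1 to 12 rows; each row is the pose to reach, as a shift and turn from the pose measured when the call began, along the tool's axes at that moment; what a row does not reach only later rows make up. A row lasts 1/8 s, in which the tool goes at most 62.5 mm and 10.7 degrees, less where a joint would pass 70% of its speed; a pose out of reach is approached as far as the arm can. A call with a number of a shift or a turn outside -1 to 1 is refused whole. A call with a gripper value outside its range is refused whole. "grip" is the opening, from -1 (shut) to 1 (fully open), set as the call begins (left out, the last holds). The fingers move at their own pace and stop on an object; "newtons" is the grip in N (left out, the last holds). Time passes only in rows, so rows that repeat a pose let the fingers close. It gives the time, the measured TCP pose, the force and the opening at its end, in the units of the state.
- robot.get_state(): the state, without advancing time (a new reading comes with each control period).
- robot.get_image(name): name is "scene" or "top"; returns the picture (420x560x3 uint8, red, green, blue); there is no depth.
- robot.camera_params(name): a dict with "camera_matrix" (3x3 intrinsics, pixels), "position" and "attitude" of the camera in the world. Camera axes: x right, y down, z forward; pixel columns grow to the right and rows downward; lengths in m; the calibration is good to about 2 mm. A picture is of the moment at which its call begins. camera_params takes no time and is no camera call.
- robot.job_done(): hands the job in, once; it reports no verdict.
Trained networks look in the newest picture that a camera, given by its name, has taken for a name from the list of things; names that differ only in an ending like _2 or _b are one class to them, and where a whole thing is asked for, a point or a joint stands for the part that bears it (a point fixed in the world has none). Each returns a list of dicts, best first, with "score" (0 to 1); they miss things now and then, are a little off and sometimes report something else, mostly with a low value. They report only what shows in the picture. A call takes as long as a camera call. They do not tell look-alikes from the thing itself.
- robot.look_for(query, camera): "box" ([left, top, right, bottom] in pixels, round what is visible of it).
- robot.place_of(query, camera): "xy" ([column, row] in pixels: a listed point, or the origin of a listed thing).
The state is a dict: "time_s": time; "q": joint angles; "joint_vel": joint speeds; "joint_efforts": joint torques, N m; "position": TCP position; "orientation": TCP orientation; "ft_force": force on the tool from outside, world axes, zero at the start; "wrist_torque": the same for the moment, N m; "finger_gap": opening from 0.0 (shut) to 1.0 (fully open).
Only numpy, scipy, OpenCV 4.12 (cv2) and the standard library are available. Lean on these libraries where they do the work, as an engineer would, in place of code of your own. Each camera call takes 0.05 s, during which the arm holds its last target. There are 200 camera calls.

## Working session

There is one attempt and no reset: what is moved stays moved. The work goes in short steps, Python scripts to look and compute and a tool call to move; the robot and the scene stay as the last step left them, time stands still between calls to the robot, and variables do not carry over. Pictures are saved under pics/ and viewed, about 8 in all and at most 12, crops included, and the job is handed in when it is done.

Besides the shell and the picture viewer there is one more tool, called as name(argument=value, ...) on one line, values as JSON. drive_tool: Moves the arm, as the interface text tells. Its arguments: {"type":"object","properties":{"moves":{"type":"string"},"grip":{"type":"number"},"newtons":{"type":"number"}},"required":["moves"]}

```bash
mkdir -p pics; ls
cat > h.py <<'E'
import numpy as np, cv2
from scipy.spatial.transform import Rotation as R
from bench import robot
def cam(n):
    p=robot.camera_params(n); K=np.array(p["camera_matrix"]); t=np.array(p["position"]); a=np.array(p["attitude"])
    M=a if a.shape==(3,3) else R.from_quat(a,scalar_first=True).as_matrix()
    return K,t,M
def pix2w(n,uv,z):
    K,t,M=cam(n); d=M@np.linalg.solve(K,[uv[0],uv[1],1]); return t+d*(z-t[2])/d[2]
def w2pix(n,P):
    K,t,M=cam(n); c=K@(M.T@(np.array(P)-t)); return c[:2]/c[2]
def snap(n,f,box=None,s=1):
    im=robot.get_image(n)[:,:,::-1]
    if box: im=im[box[1]:box[3],box[0]:box[2]]
    cv2.imwrite("pics/"+f,cv2.resize(im,None,fx=s,fy=s,interpolation=cv2.INTER_CUBIC))
E
python3 - <<'E'
from h import *
a=np.hstack([robot.get_image("top")])[:,:,::-1]; b=robot.get_image("scene")[:,:,::-1]
cv2.imwrite("pics/a.png",a);cv2.imwrite("pics/b.png",b)
for n in("top","scene"):
    print(n,robot.camera_params(n))
    for q,z in(("cam_grip",.06),("panel_grip",.051),("stud",.029),("bed",0),("cam_hook",.03),("panel",.01),("roll",0),("thin_roll",0),("spacer",0)):
        print(q,[(round(d["score"],2),np.round(d["xy"]).astype(int).tolist(),pix2w(n,d["xy"],z)[:2].round(4).tolist()) for d in robot.place_of(q,n)[:3]])
print(robot.get_state())
E
```

```text
pics
top {'camera_matrix': array([[423.64542547,   0.        , 274.8112676 ],
       [  0.        , 423.64542547, 215.1841019 ],
       [  0.        ,   0.        ,   1.        ]]), 'position': array([ 0.37501006, -0.03217377,  1.16834203]), 'attitude': array([ 0.02331978, -0.70268188,  0.71060068, -0.0272221 ])}
cam_grip [(0.6, [245, 163], [0.5939, 0.038])]
panel_grip [(0.91, [300, 185], [0.5355, -0.1064]), (0.66, [180, 194], [0.5146, 0.2119]), (0.65, [153, 317], [0.1933, 0.2809])]
stud [(0.8, [148, 286], [0.2706, 0.3014]), (0.75, [173, 169], [0.5842, 0.2362]), (0.58, [268, 175], [0.5664, -0.0209])]
bed [(0.89, [246, 169], [0.588, 0.0408])]
cam_hook [(0.68, [244, 168], [0.5869, 0.0441])]
panel [(0.85, [186, 196], [0.5146, 0.2043]), (0.74, [296, 186], [0.5365, -0.0972]), (0.73, [161, 311], [0.202, 0.2716])]
roll [(0.94, [383, 137], [0.6741, -0.3445])]
thin_roll [(0.92, [361, 227], [0.4225, -0.2768]), (0.64, [381, 135], [0.6815, -0.3397])]
spacer [(0.62, [240, 254], [0.3531, 0.0566])]
scene {'camera_matrix': array([[467.97505447,   0.        , 284.5280703 ],
       [  0.        , 467.
[... 982 characters left out ...]
312, 211], [0.3577, 0.0577])]
{'time_s': 1.0, 'q': array([-1.37987924e+00,  2.63882973e-01,  1.60398189e+00,  2.89138526e-05,
        1.27371746e+00, -3.68878574e-02]), 'joint_vel': array([ 0.00099991, -0.0002673 , -0.00015966,  0.0001089 ,  0.00049675,
        0.00052852]), 'joint_efforts': array([ 1.44698497e-04, -5.02070510e+01, -3.57270133e+01,  7.28747318e-02,
        1.82108127e-02,  1.36363471e-05]), 'position': array([ 0.15245689, -0.65755616,  0.239827  ]), 'orientation': array([ 0.55359551,  0.43993928,  0.55357724, -0.43992919]), 'ft_force': array([-0.41681704, -0.21342243, -0.14961639]), 'wrist_torque': array([0.00780458, 0.0173633 , 0.02478036]), 'finger_gap': 1.001779682232778}
```

View pics/a.png

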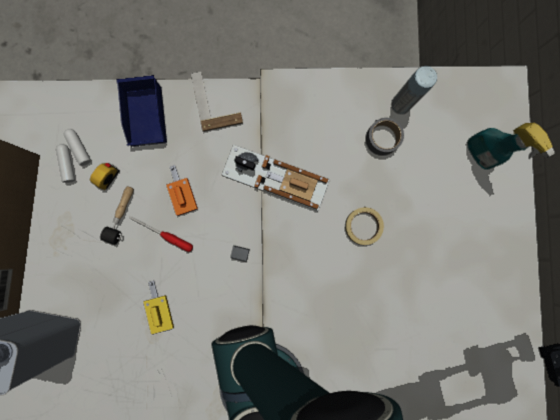

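View pics/b.png

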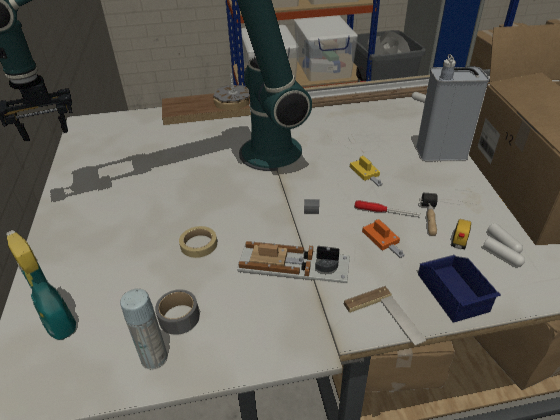

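Run:
```python
from h import *
a=cv2.imread("pics/a.png")[135:220,210:340]; b=cv2.imread("pics/b.png")[225:295,230:360]
cv2.imwrite("pics/c.png",np.vstack([cv2.resize(a,(600,392),interpolation=cv2.INTER_CUBIC),cv2.resize(b,(600,323),interpolation=cv2.INTER_CUBIC)])[:,:])
im=cv2.imread("pics/c.png");cv2.imwrite("pics/c.png",cv2.resize(im,None,fx=.84,fy=.84))
# wood/rail mask: fit bed orientation in the top picture with brightness+rail colours
hsv=cv2.cvtColor(cv2.imread("pics/a.png"),cv2.COLOR_BGR2HSV)[135:220,210:340]
m=cv2.inRange(hsv,(3,90,40),(18,255,190))
n,l,s,c=cv2.connectedComponentsWithStats(m)
for i in range(1,n):
    if s[i,4]>25:
        pts=np.argwhere(l==i)[:,::-1]+[210,135]; print(s[i],cv2.minAreaRect(pts.astype(np.float32)))
```

```text
[52 25  6  8 33] ((264.7413635253906, 163.39654541015625), (3.899601936340332, 7.984899520874023), 21.801410675048828)
[  60   25   58   46 1073] ((295.58294677734375, 183.84634399414062), (56.30058288574219, 31.804893493652344), 20.22486114501953)
[47 40  5  9 29] ((259.0000305175781, 179.0), (3.7947328090667725, 7.589465618133545), 18.434947967529297)
```

View pics/c.png

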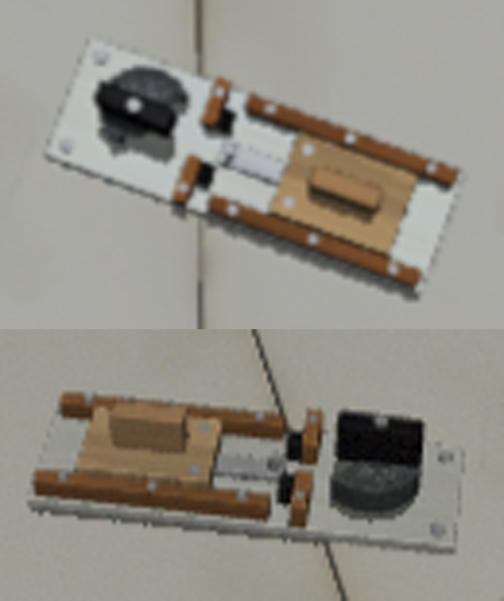

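Run:
```python
from h import *
s=3.876
f=lambda x,y:(x/s+210-.4,y/s+135-.4)
C=[pix2w("top",f(*p),.01)[:2] for p in((90,38),(45,157),(462,170),(420,295))]
print(np.round(C,4))
for e in((C[0]-C[2]),(C[1]-C[3]),(C[0]+C[1]-C[2]-C[3])): print(np.linalg.norm(e),np.degrees(np.arctan2(e[1],e[0])))
mid=sum(C)/4; e=C[0]+C[1]-C[2]-C[3];u=e/np.linalg.norm(e)
print("cam axis from bed", mid+u*0.0875, "u",u)
print("cam top mark",pix2w("top",f(133,104),.07)[:2])
sc=600/130*.84
print("scene cam top mark",pix2w("scene",(380/sc+230-.4,(421-329)/(323/70*.84)+225-.4),.07)[:2])
bt=[pix2w("top",f(*p),.058)[:2] for p in((316,168),(383,190),(378,207),(310,187))]
print("batten",np.mean(bt,0), "proj",(np.mean(bt,0)-(mid+u*.0875))@u)
print("cam bar ends",[pix2w("top",f(*p),.07)[:2] for p in((100,90),(174,122))])
print("stud",pix2w("top",f(230,155),.029)[:2])
for t in("scene","top"):
  for k in range(2):
    robot.get_image(t)
    for q,z in(("panel_grip",.051),("stud",.029),("cam_grip",.06)):
      print(t,q,[(round(d["score"],2),pix2w(t,d["xy"],z)[:2].round(4).tolist()) for d in robot.place_of(q,t)])
```

```text
[[ 0.656   0.0752]
 [ 0.5704  0.1075]
 [ 0.5579 -0.1892]
 [ 0.4689 -0.1576]]
0.28196083890494916 69.64569381429281
0.2838819122232015 69.06321848702285
0.5658354412585135 69.3534673711385
cam axis from bed [0.59415173 0.04084864] u [0.35260175 0.93577348]
cam top mark [0.59582348 0.04071671]
scene cam top mark [0.59370832 0.03956174]
batten [ 0.53878418 -0.10380274] proj -0.15488361797278447
cam bar ends [array([0.60564215, 0.06298424]), array([0.58322431, 0.01308605])]
stud [ 0.56722227 -0.02424946]
scene panel_grip [(0.98, [0.5192, 0.2098]), (0.84, [0.5308, -0.1038]), (0.65, [0.2099, 0.2629])]
scene stud [(0.88, [0.6111, 0.2314]), (0.58, [0.566, -0.0235]), (0.57, [0.2982, 0.2822])]
scene cam_grip [(0.7, [0.6319, 0.0363]), (0.61, [0.5864, 0.0417])]
scene panel_grip [(0.97, [0.521, 0.2065]), (0.85, [0.2211, 0.2701]), (0.54, [0.6192, 0.0392])]
scene stud [(0.86, [0.2929, 0.2901]), (0.83, [0.6004, 0.2435]), (0.17, [0.5597, -0.1027])]
scene cam_grip [(0.61, [0.5941, 0.0362])]
top panel_grip [(0.9, [0.5133, 0.2129]), (0.73, [0.539, -0.1089]), (0.61, [0.5686, -0.0241]), (0.59, [0.1937, 0.2739])]
top stud [(0.97, [0.269, 0.2987]), (0.89, [0.5869, 0.2368]), (0.85, [0.5711, -0.0223])]
top cam_grip [(0.53, [0.5894, 0.0468])]
top panel_grip [(0.91, [0.2006, 0.2724]), (0.76, [0.5398, -0.1033]), (0.65, [0.5799, 0.027]), (0.55, [0.5178, 0.214])]
top stud [(0.63, [0.571, -0.0258]), (0.59, [0.2685, 0.2958]), (0.59, [0.5858, 0.2349])]
top cam_grip [(0.52, [0.5842, 0.0386])]
```

```bash
cat >> h.py <<'E'
PSI=np.radians(69.4); AX=np.array([.5945,.0405])
def goal(p,yaw):   # tool x down, tool z horizontal at world angle yaw
    z=np.array([np.cos(yaw),np.sin(yaw),0]);x=np.array([0,0,-1.]);return np.array(p),np.column_stack([x,np.cross(z,x),z])
def row(p,yaw):
    s=robot.get_state();M=R.from_quat(s["orientation"],scalar_first=True).as_matrix();P,G=goal(p,yaw)
    return np.round(np.r_[M.T@(P-s["position"])/.5,R.from_matrix(M.T@G).as_rotvec()/np.radians(60)],4)
def bed(p): # world xy -> bed xy
    c,s=np.cos(PSI),np.sin(PSI);return np.array([[c,s],[-s,c]])@(np.array(p)[:2]-AX)
def w(bx,by=0):
    c,s=np.cos(PSI),np.sin(PSI);return AX+np.array([[c,-s],[s,c]])@[bx,by]
def st():
    s=robot.get_state();M=R.from_quat(s["orientation"],scalar_first=True).as_matrix()
    c,sn=np.cos(PSI),np.sin(PSI);B=np.array([[c,sn,0],[-sn,c,0],[0,0,1]])
    print("t",round(s["time_s"],2),"q6",s["q"].round(3)[[0,5]],"bed",bed(s["position"]).round(4),"z",s["position"][2].round(4),"yaw z",np.degrees(np.arctan2(M[1,2],M[0,2])).round(2),"Fbed",(B@s["ft_force"]).round(2),"T",s["wrist_torque"].round(3),"gap",round(s["finger_gap"]*88,1))
E
python3 - <<'E'
from h import *
st()
for sgn in(1,-1): print(sgn,row([*w(-.155),.2],PSI+sgn*np.pi/2))
E
```

```text
t 1.8 q6 [-1.38  -0.037] bed [-0.809   0.1682] z 0.2398 yaw z -76.95 Fbed [-0.52  0.08  0.03] T [-0.027  0.001 -0.05 ] gap 88.0
1 [ 0.0796  1.0048 -0.9024  2.0609 -0.      0.    ]
-1 [ 0.0796  1.0048 -0.9024 -0.9391 -0.     -0.    ]
```

drive_tool(moves="0 0.5 -0.45 -0.47 0 0;0 0.98 -0.88 -0.939 0 0;0 0.98 -0.88 -0.939 0 0;0 0.98 -0.88 -0.939 0 0;0 0.98 -0.88 -0.939 0 0;0 0.98 -0.88 -0.939 0 0;0 0.98 -0.88 -0.939 0 0;0 0.98 -0.88 -0.939 0 0;0 0.98 -0.88 -0.939 0 0;0 0.98 -0.88 -0.939 0 0;0 0.98 -0.88 -0.939 0 0;0 0.98 -0.88 -0.939 0 0", grip=0.1)

```text
time_s: 3.3
position: [0.5314, -0.1163, 0.2399]
orientation: [0.696, 0.125, 0.696, -0.125]
ft_force: [-1.0, -1.1, -0.2]
finger_gap: 0.549
```

Run:
```python
from h import *
st(); print(row([*w(-.155),.054],PSI-np.pi/2),row([*w(-.155),.1],PSI-np.pi/2))
```

```text
t 3.3 q6 [-0.261  0.094] bed [-0.169   0.0039] z 0.2399 yaw z -20.38 Fbed [-1.39  0.55 -0.21] T [-0.05  -0.034  0.014] gap 48.3
[ 3.717e-01  2.790e-02  7.800e-03  3.600e-03  1.000e-04 -2.000e-04] [ 2.797e-01  2.790e-02  7.800e-03  3.600e-03  1.000e-04 -2.000e-04]
```

drive_tool(moves="0.1 0.028 0.008 0.003 0 0;0.28 0.028 0.008 0.003 0 0;0.28 0.028 0.008 0.003 0 0;0.28 0.028 0.008 0.003 0 0;0.28 0.028 0.008 0.003 0 0")

```text
time_s: 3.92
position: [0.5409, -0.1057, 0.1014]
orientation: [0.697, 0.127, 0.695, -0.127]
ft_force: [0.6, 0.1, -0.7]
finger_gap: 0.549
```

Run:
```python
from h import *
st(); snap("scene","d.png",(220,180,370,292),4); print(row([*w(-.155),.054],PSI-np.pi/2))
```

```text
t 3.92 q6 [-0.238  0.122] bed [-0.1557 -0.0013] z 0.1014 yaw z -20.62 Fbed [ 0.3  -0.54 -0.74] T [-0.128 -0.055  0.004] gap 48.3
[ 0.0961  0.0008 -0.004  -0.0001  0.0036 -0.0005]
```

View pics/d.png

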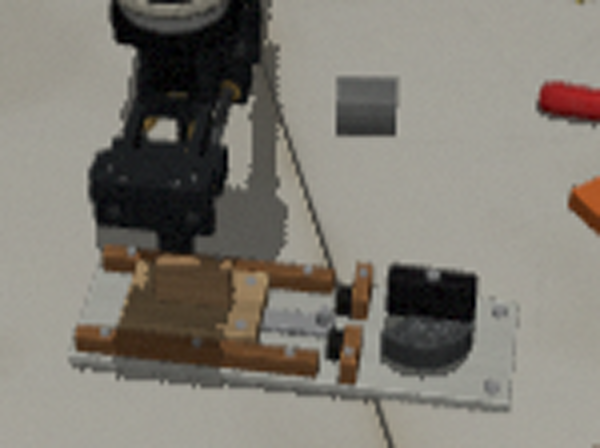

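drive_tool(moves="0.096 0.001 -0.003 0 0 0;0.096 0.001 -0.003 0 0 0;0.096 0.001 -0.003 0 0 0")

```text
time_s: 4.35
position: [0.5416, -0.1051, 0.056]
orientation: [0.698, 0.126, 0.694, -0.127]
ft_force: [0.7, -0.9, 0.7]
finger_gap: 0.551
```

drive_tool(moves="0 0 0 0 0 0;0 0 0 0 0 0;0 0 0 0 0 0;0 0 0 0 0 0", grip=-0.9, newtons=8)

```text
time_s: 4.85
position: [0.5414, -0.1049, 0.0564]
orientation: [0.698, 0.127, 0.694, -0.127]
ft_force: [-2.2, 1.4, 3.8]
finger_gap: 0.177
```

Run:
```python
from h import *
st(); print(row([*w(-.125),.054],PSI-np.pi/2))
```

```text
t 4.85 q6 [-0.237  0.123] bed [-0.1548 -0.0014] z 0.0564 yaw z -20.62 Fbed [0.53 2.6  3.76] T [ 0.103  0.344 -0.105] gap 15.5
[ 0.0048  0.0596 -0.0029 -0.0003  0.0051 -0.0008]
```

drive_tool(moves="0 0.025 0 0 0 0;0 0.05 0 0 0 0;0 0.076 0 0 0 0;0 0.076 0 0 0 0;0 0.076 0 0 0 0")

```text
time_s: 5.48
position: [0.555, -0.0688, 0.0564]
orientation: [0.698, 0.126, 0.694, -0.126]
ft_force: [0.6, 1.3, 2.4]
finger_gap: 0.177
```

Run:
```python
from h import *
st(); snap("top","e.png",(210,130,340,225),5); print(row([*w(-.110),.054],PSI-np.pi/2))
```

```text
t 5.47 q6 [-0.168  0.191] bed [-0.1162 -0.0015] z 0.0564 yaw z -20.57 Fbed [ 1.44 -0.08  2.4 ] T [ 0.049 -0.041 -0.062] gap 15.6
[ 0.0048  0.0131 -0.0031  0.0001  0.0053 -0.0009]
```

drive_tool(moves="0 0.006 0 0 0 0;0 0.010 0 0 0 0;0 0.010 0 0 0 0")

```text
time_s: 5.9
position: [0.5566, -0.0645, 0.0564]
orientation: [0.698, 0.126, 0.694, -0.126]
ft_force: [-0.9, 0.2, 0.8]
finger_gap: 0.179
```

```bash
python3 -c "
from h import *
st()"
```

```text
t 5.9 q6 [-0.16  0.2 ] bed [-0.1116 -0.0015] z 0.0564 yaw z -20.61 Fbed [-0.16  0.91  0.78] T [-0.144 -0.032 -0.026] gap 15.7
```

drive_tool(moves="0 0.002 0 0 0 0;0 0.002 0 0 0 0")

```text
time_s: 6.15
position: [0.557, -0.0636, 0.0564]
orientation: [0.698, 0.126, 0.694, -0.126]
ft_force: [0.4, -0.9, 1.5]
finger_gap: 0.178
```

```bash
python3 -c "
from h import *
st()"
```

```text
t 6.15 q6 [-0.158  0.202] bed [-0.1106 -0.0016] z 0.0564 yaw z -20.6 Fbed [-0.69 -0.71  1.53] T [-0.114 -0.024  0.086] gap 15.7
```

drive_tool(moves="0 0.002 0 0 0 0;0 0.002 0 0 0 0")

```text
time_s: 6.4
position: [0.5574, -0.0626, 0.0564]
orientation: [0.698, 0.126, 0.694, -0.126]
ft_force: [0.7, -0.1, 1.6]
finger_gap: 0.178
```

```bash
python3 -c "
from h import *
st()"
```

```text
t 6.4 q6 [-0.156  0.204] bed [-0.1096 -0.0015] z 0.0564 yaw z -20.61 Fbed [ 0.2  -0.68  1.59] T [-0.097  0.024  0.002] gap 15.7
```

drive_tool(moves="0 0.002 0 0 0 0;0 0.002 0 0 0 0")

```text
time_s: 6.65
position: [0.5575, -0.0618, 0.0564]
orientation: [0.698, 0.126, 0.694, -0.127]
ft_force: [-1.3, -1.9, 1.4]
finger_gap: 0.178
```

```bash
python3 -c "
from h import *
st()"
```

```text
t 6.65 q6 [-0.154  0.205] bed [-0.1088 -0.0014] z 0.0564 yaw z -20.6 Fbed [-2.28  0.57  1.39] T [-0.408  0.159 -0.   ] gap 15.6
```

drive_tool(moves="0 0.002 0 0 0 0;0 0.002 0 0 0 0")

```text
time_s: 6.9
position: [0.5577, -0.0613, 0.0564]
orientation: [0.698, 0.126, 0.694, -0.127]
ft_force: [-2.1, -4.3, 2.1]
finger_gap: 0.177
```

```bash
python3 -c "
from h import *
st()"
```

```text
t 6.9 q6 [-0.153  0.207] bed [-0.1083 -0.0014] z 0.0564 yaw z -20.58 Fbed [-4.77  0.42  2.15] T [-0.806  0.312 -0.006] gap 15.5
```

drive_tool(moves="0 0.002 0 0 0 0;0 0.002 0 0 0 0")

```text
time_s: 7.15
position: [0.5578, -0.0611, 0.0564]
orientation: [0.697, 0.125, 0.694, -0.127]
ft_force: [-2.3, -5.6, 2.9]
finger_gap: 0.179
```

```bash
python3 -c "
from h import *
st()"
```

```text
t 7.15 q6 [-0.152  0.209] bed [-0.108  -0.0014] z 0.0564 yaw z -20.57 Fbed [-6.06  0.19  2.87] T [-0.939  0.341  0.025] gap 15.8
```

drive_tool(moves="0 -0.0015 0 0 0 0;0 -0.0015 0 0 0 0")

```text
time_s: 7.4
position: [0.5576, -0.0617, 0.0564]
orientation: [0.697, 0.126, 0.694, -0.127]
ft_force: [-1.3, -1.6, 2.1]
finger_gap: 0.178
```

drive_tool(moves="0 0 0 0 0 0;0 0 0 0 0 0;0 0 0 0 0 0;-0.1 0 0 0 0 0;-0.2 0 0 0 0 0;-0.28 0 0 0 0 0;-0.28 0 0 0 0 0", grip=0.1)

```text
time_s: 8.28
position: [0.56, -0.0615, 0.201]
orientation: [0.7, 0.126, 0.691, -0.127]
ft_force: [-0.9, -0.5, 0.1]
finger_gap: 0.546
```

Run:
```python
from h import *
st(); snap("scene","f.png",(220,180,370,292),4)
print([(round(d["score"],2),(bed(pix2w("scene",d["xy"],.029))).round(4).tolist()) for d in robot.place_of("stud","scene")])
print([(round(d["score"],2),(bed(pix2w("scene",d["xy"],.06))).round(4).tolist()) for d in robot.place_of("cam_grip","scene")])
b=PSI-.06
print(row([*AX,.11],b-np.pi/2))
```

```text
t 8.28 q6 [-0.152  0.207] bed [-0.1077 -0.0036] z 0.201 yaw z -20.57 Fbed [-0.74  0.67  0.06] T [ 0.011 -0.04   0.029] gap 48.1
[(0.94, [-0.0279, -0.0016]), (0.75, [0.1807, 0.0707]), (0.59, [0.1273, 0.3609])]
[(0.72, [0.0022, 0.0093])]
[0.1697 0.2174 0.     0.0577 0.0029 0.0013]
```

View pics/f.png

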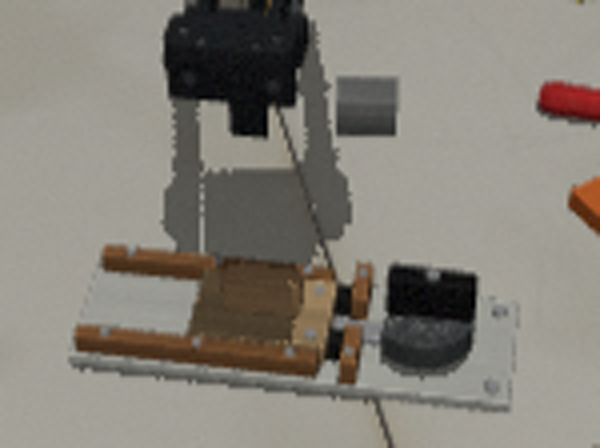

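drive_tool(moves="0.05 0.11 0 0.03 0 0;0.1 0.217 0 0.0577 0 0;0.15 0.217 0 0.0577 0.003 0.001;0.17 0.217 0 0.0577 0.003 0.001;0.17 0.217 0 0.0577 0.003 0.001")

```text
time_s: 9.05
position: [0.5927, 0.0399, 0.1077]
orientation: [0.69, 0.147, 0.693, -0.148]
ft_force: [0.1, 1.3, 0.4]
finger_gap: 0.551
```

Run:
```python
from h import *
st(); print(row([*AX,.068],PSI-.06-np.pi/2))
```

```text
t 9.05 q6 [0.026 0.446] bed [-0.0012  0.0015] z 0.1077 yaw z -24.07 Fbed [1.28 0.35 0.44] T [-0.052 -0.047 -0.027] gap 48.5
[ 0.0794  0.0027  0.0031 -0.0005 -0.0037  0.0022]
```

drive_tool(moves="0.08 0.0027 0.003 0 -0.003 0.002;0.08 0.0027 0.003 0 -0.003 0.002;0.08 0.0027 0.003 0 -0.003 0.002")

```text
time_s: 9.43
position: [0.5951, 0.04, 0.0691]
orientation: [0.692, 0.148, 0.691, -0.148]
ft_force: [0.4, 0.7, 0.6]
finger_gap: 0.549
```

drive_tool(moves="0 0 0 0 0 0;0 0 0 0 0 0;0 0 0 0 0 0;0 0 0 0 0 0", grip=-0.9, newtons=10)

```text
time_s: 9.93
position: [0.5951, 0.0402, 0.0696]
orientation: [0.692, 0.148, 0.691, -0.147]
ft_force: [-1.1, 0.7, 2.9]
finger_gap: 0.18
```

Run:
```python
from h import *
st()
```

```text
t 9.93 q6 [0.025 0.446] bed [-0.0001 -0.0007] z 0.0696 yaw z -24.11 Fbed [0.25 1.26 2.94] T [0.02  0.132 0.083] gap 15.8
```

drive_tool(moves="0 0 0 0 0 0;0 0 0 0.15 0 0;0 0 0 0.3 0 0;0 0 0 0.45 0 0;0 0 0 0.45 0 0", newtons=30)

```text
time_s: 10.55
position: [0.5952, 0.0401, 0.0697]
orientation: [0.638, 0.305, 0.638, -0.304]
ft_force: [-0.3, -0.9, 1.2]
finger_gap: 0.163
```

```bash
python3 -c "
from h import *
st()"
```

```text
t 10.55 q6 [0.025 0.915] bed [-0.0001 -0.0008] z 0.0697 yaw z -51.0 Fbed [-0.92 -0.01  1.19] T [-0.079  0.051  0.034] gap 14.4
```

drive_tool(moves="0 0 0 0.15 0 0;0 0 0 0.3 0 0;0 0 0 0.45 0 0;0 0 0 0.6 0 0;0 0 0 0.75 0 0;0 0 0 0.9 0 0;0 0 0 1 0 0")

```text
time_s: 11.42
position: [0.5953, 0.0398, 0.0697]
orientation: [0.401, 0.583, 0.4, -0.583]
ft_force: [-0.9, -1.3, 2.0]
finger_gap: 0.165
```

Run:
```python
from h import *
st()
a=robot.get_image("scene")[180:292,220:370,::-1];b=robot.get_image("top")[130:220,210:340,::-1]
cv2.imwrite("pics/g.png",np.vstack([cv2.resize(a,(450,336),interpolation=2),cv2.resize(b,(450,262),interpolation=2)]))
```

```text
t 11.43 q6 [0.025 1.963] bed [-0.0004 -0.001 ] z 0.0697 yaw z -111.0 Fbed [-1.56  0.35  2.01] T [-0.207  0.047  0.112] gap 14.5
```

View pics/g.png

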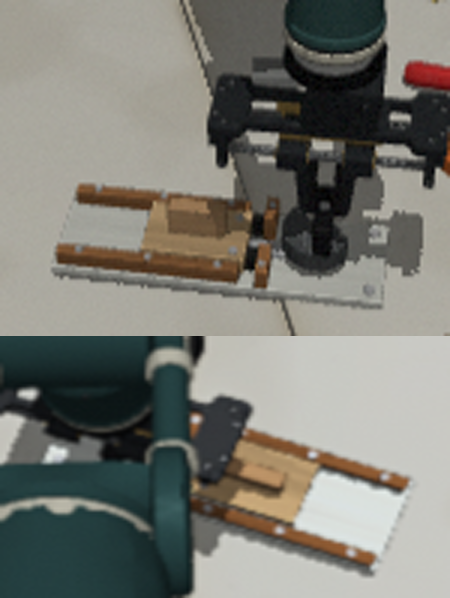

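drive_tool(moves="0 0 0 0 0 0;0 0 0 0 0 0;0 0 0 0 0 0;-0.08 0 0 0 0 0;-0.09 0 0 -0.15 0 0;-0.09 0 0 -0.3 0 0;-0.09 0 0 -0.5 0 0;-0.09 0 0 -0.7 0 0;-0.09 0 0 -0.9 0 0;-0.09 0 0 -1 0 0;-0.09 0 0 -1 0 0", grip=0.1)

```text
time_s: 12.9
position: [0.5951, 0.0399, 0.1146]
orientation: [0.639, 0.304, 0.638, -0.304]
ft_force: [-0.4, -0.5, -0.0]
finger_gap: 0.549
```

drive_tool(moves="0 0 0 -0.15 0 0;0 0 0 -0.3 0 0;0 0 0 -0.5 0 0;0 0 0 -0.7 0 0;0 0 0 -0.9 0 0;0 0 0 -1 0 0;0 0 0 -1 0 0")

```text
time_s: 13.78
position: [0.5951, 0.0399, 0.1145]
orientation: [0.705, -0.055, 0.705, 0.054]
ft_force: [0.7, -0.2, 0.8]
finger_gap: 0.552
```

drive_tool(moves="0 0 0 -0.15 0 0;0 0 0 -0.3 0 0;0 0 0 -0.5 0 0;0 0 0 -0.7 0 0;0 0 0 -0.9 0 0;0 0 0 -1 0 0;0 0 0 -1 0 0")

```text
time_s: 14.65
position: [0.5951, 0.0399, 0.1145]
orientation: [0.585, -0.398, 0.584, 0.398]
ft_force: [0.5, 0.2, -1.6]
finger_gap: 0.551
```

Run:
```python
from h import *
st(); print(row([.5952,.0398,.0695],np.radians(69)))
```

```text
t 14.65 q6 [ 0.025 -1.17 ] bed [-0.0003 -0.0008] z 0.1145 yaw z 68.51 Fbed [ 0.37 -0.35 -1.55] T [-0.034 -0.213  0.002] gap 48.5
[ 0.0899 -0.0002 -0.0002 -0.0082  0.      0.0007]
```

drive_tool(moves="0.09 0 0 -0.008 0 0;0.09 0 0 -0.008 0 0;0.09 0 0 -0.008 0 0")

```text
time_s: 15.02
position: [0.5953, 0.04, 0.07]
orientation: [0.583, -0.4, 0.583, 0.4]
ft_force: [0.5, 0.8, 0.6]
finger_gap: 0.549
```

drive_tool(moves="0 0 0 0 0 0;0 0 0 0 0 0;0 0 0 0 0 0;0 0 0 0 0 0", grip=-0.9, newtons=30)

```text
time_s: 15.52
position: [0.5961, 0.0408, 0.0714]
orientation: [0.584, -0.399, 0.583, 0.399]
ft_force: [-5.1, -2.2, 10.2]
finger_gap: 0.118
```

```bash
python3 -c "
from h import *
st()"
```

```text
t 15.53 q6 [ 0.026 -1.176] bed [ 0.0008 -0.0014] z 0.0714 yaw z 68.79 Fbed [-3.84  3.99 10.24] T [-0.41   0.507 -0.032] gap 10.4
```

drive_tool(moves="0 0 0 0.05 0 0;0 0 0 0.1 0 0")

```text
time_s: 15.78
position: [0.5962, 0.0408, 0.0717]
orientation: [0.605, -0.368, 0.603, 0.368]
ft_force: [-0.0, 0.7, -0.0]
finger_gap: 0.051
```

```bash
python3 -c "
from h import *
st()"
```

```text
t 15.78 q6 [ 0.026 -1.069] bed [ 0.0009 -0.0015] z 0.0717 yaw z 62.68 Fbed [ 0.69  0.28 -0.01] T [ 0.011 -0.148 -0.013] gap 4.5
```

drive_tool(moves="0 0 0 0.05 0 0;0 0 0 0.1 0 0")

```text
time_s: 16.02
position: [0.5962, 0.0408, 0.0717]
orientation: [0.624, -0.335, 0.622, 0.335]
ft_force: [0.8, 0.0, -0.0]
finger_gap: 0.049
```

```bash
python3 -c "
from h import *
st()"
```

```text
t 16.02 q6 [ 0.026 -0.962] bed [ 0.0009 -0.0015] z 0.0717 yaw z 56.57 Fbed [ 0.3  -0.76 -0.02] T [-0.028 -0.117  0.018] gap 4.3
```

drive_tool(moves="0 0 0 0 0 0;0 0 0 0 0 0;0 0 0 0 0 0;-0.1 0 0 0 0 0;-0.2 0 0 0 0 0;-0.25 0 0 0 0 0;-0.25 0 0 0 0 0", grip=0.1)

```text
time_s: 16.9
position: [0.5978, 0.0407, 0.1997]
orientation: [0.626, -0.336, 0.62, 0.334]
ft_force: [0.3, 0.3, 0.4]
finger_gap: 0.549
```

Run:
```python
from h import *
st(); snap("scene","i.png",(250,200,370,290),5)
```

```text
t 16.9 q6 [ 0.026 -0.963] bed [ 0.0014 -0.003 ] z 0.1997 yaw z 56.59 Fbed [ 0.37 -0.13  0.44] T [-0.029 -0.172  0.019] gap 48.3
```

View pics/i.png

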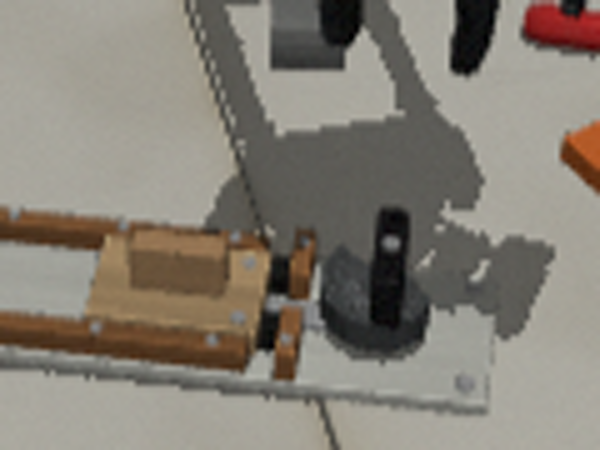

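Run:
```python
from h import *
f=lambda P:((w2pix("scene",P)-[250,200]+.5)*5-.5).round(0)
print("centre",f([*AX,.07]))
for a in(1.2,1.4,1.58,1.75,2.):
    u=np.array([np.cos(PSI-a),np.sin(PSI-a)])*.028
    print(a,f([*(AX+u),.07]),f([*(AX-u),.07]))
```

```text
centre [392. 244.]
1.2 [408. 283.] [377. 207.]
1.4 [397. 284.] [388. 206.]
1.58 [387. 283.] [398. 207.]
1.75 [377. 282.] [407. 208.]
2.0 [364. 278.] [420. 212.]
```

Run:
```python
from h import *
print(row([*AX,.11],np.radians(69.4)),row([*AX,.062],np.radians(69.4)))
```

```text
[ 0.1747  0.0035 -0.003  -0.2136  0.0032  0.0033] [ 0.2707  0.0038 -0.0034 -0.2136  0.0032  0.0033]
```

drive_tool(moves="0.1 0.0035 -0.003 -0.17 0.003 0.003;0.175 0.0035 -0.003 -0.214 0.003 0.003;0.175 0.0035 -0.003 -0.214 0.003 0.003;0.175 0.0035 -0.003 -0.214 0.003 0.003")

```text
time_s: 17.45
position: [0.5944, 0.0405, 0.1096]
orientation: [0.581, -0.402, 0.582, 0.403]
ft_force: [0.8, -0.5, -0.4]
finger_gap: 0.551
```

Run:
```python
from h import *
st();print(row([*AX,.062],np.radians(69.4)))
```

```text
t 17.45 q6 [ 0.026 -1.185] bed [-0.      0.0001] z 0.1096 yaw z 69.38 Fbed [-0.21 -0.99 -0.37] T [ 0.013 -0.183 -0.002] gap 48.5
[ 0.0953 -0.0002  0.0001 -0.0004 -0.0001 -0.0005]
```

drive_tool(moves="0.05 0 0 0 0 0;0.096 0 0 0 0 0;0.096 0 0 0 0 0;0.096 0 0 0 0 0")

```text
time_s: 17.95
position: [0.5959, 0.0406, 0.0636]
orientation: [0.582, -0.403, 0.581, 0.402]
ft_force: [0.5, 0.2, 0.7]
finger_gap: 0.548
```

drive_tool(moves="0 0 0 0 0 0;0 0 0 0 0 0;0 0 0 0 0 0;0 0 0 0 0 0", grip=-0.9, newtons=10)

```text
time_s: 18.45
position: [0.5958, 0.0397, 0.064]
orientation: [0.582, -0.403, 0.581, 0.402]
ft_force: [-1.4, -4.0, 4.2]
finger_gap: 0.18
```

```bash
python3 -c "
from h import *
st()"
```

```text
t 18.45 q6 [ 0.026 -1.185] bed [-0.0003 -0.0015] z 0.064 yaw z 69.41 Fbed [-4.23 -0.15  4.18] T [-0.637  0.117  0.095] gap 15.8
```

drive_tool(moves="0 0 -0.001 0 0 0;0 0 -0.001 0 0 0;0 0 -0.001 0 0 0", newtons=18)

```text
time_s: 18.82
position: [0.5957, 0.0395, 0.064]
orientation: [0.582, -0.403, 0.581, 0.402]
ft_force: [1.0, 1.3, 2.2]
finger_gap: 0.176
```

```bash
python3 -c "
from h import *
st()"
```

```text
t 18.82 q6 [ 0.025 -1.186] bed [-0.0005 -0.0015] z 0.064 yaw z 69.42 Fbed [ 1.54 -0.44  2.22] T [ 0.204 -0.2    0.13 ] gap 15.5
```

drive_tool(moves="0 0 0 0.05 0 0;0 0 0 0.1 0 0")

```text
time_s: 19.08
position: [0.5957, 0.0395, 0.064]
orientation: [0.602, -0.372, 0.601, 0.37]
ft_force: [-1.1, -0.7, 1.3]
finger_gap: 0.179
```

```bash
python3 -c "
from h import *
st()"
```

```text
t 19.07 q6 [ 0.025 -1.079] bed [-0.0005 -0.0015] z 0.064 yaw z 63.34 Fbed [-1.06  0.73  1.35] T [-0.038 -0.08   0.15 ] gap 15.7
```

```bash
cat > t.py <<'E'
from h import *
T=[]
for i in range(6):
    s=robot.get_state(); T.append(np.r_[s["wrist_torque"],s["ft_force"]])
    if i<5: robot.get_image("top")
T=np.array(T);M=R.from_quat(s["orientation"],scalar_first=True).as_matrix();y=np.degrees(np.arctan2(M[1,2],M[0,2]))
c,sn=np.cos(PSI),np.sin(PSI);f=T[:,3:].mean(0)
print("cam",np.radians(159.4-y).round(3),"Tz",T[:,2].mean().round(4),"+-",(T[:,2].std()/2.4).round(4),"F",[round(c*f[0]+sn*f[1],2),round(-sn*f[0]+c*f[1],2),round(f[2],2)],"t",round(s["time_s"],2),"gap",round(s["finger_gap"]*88,1),"bed",bed(s["position"]).round(4))
E
python3 t.py
```

```text
cam 1.674 Tz 0.0811 +- 0.0181 F [np.float64(-0.42), np.float64(0.37), np.float64(1.4)] t 19.32 gap 15.8 bed [-0.0005 -0.0015]
```

drive_tool(moves="0 0 0 0.05 0 0;0 0 0 0.1 0 0")

```text
time_s: 19.58
position: [0.5956, 0.0394, 0.064]
orientation: [0.621, -0.34, 0.62, 0.339]
ft_force: [-0.6, -1.0, 1.3]
finger_gap: 0.175
```

```bash
python3 t.py
```

```text
cam 1.778 Tz 0.0773 +- 0.0178 F [np.float64(-0.45), np.float64(0.33), np.float64(1.8)] t 19.82 gap 15.5 bed [-0.0006 -0.0015]
```

drive_tool(moves="0 0 0 0.05 0 0;0 0 0 0.1 0 0")

```text
time_s: 20.08
position: [0.5956, 0.0393, 0.064]
orientation: [0.637, -0.308, 0.636, 0.306]
ft_force: [-0.6, -0.5, 1.5]
finger_gap: 0.18
```

```bash
python3 t.py
```

```text
cam 1.882 Tz 0.092 +- 0.0153 F [np.float64(-1.06), np.float64(0.21), np.float64(1.65)] t 20.32 gap 15.6 bed [-0.0007 -0.0015]
```

```bash
sed -i 's/print("cam"/print("first",T[0,2].round(3),"cam"/; s/\[round(c\*f/[float(round(c*f/; s/sn\*f\[1\],2)/sn*f[1],2))/' t.py; sed -i 's/range(6)/range(5)/;s/i<5/i<4/' t.py
```

drive_tool(moves="0 0 0 0.05 0 0;0 0 0 0.1 0 0")

```text
time_s: 20.58
position: [0.5956, 0.0392, 0.064]
orientation: [0.652, -0.275, 0.652, 0.273]
ft_force: [-1.1, -0.2, 1.9]
finger_gap: 0.178
```

```bash
python3 t.py
```

```text
first 0.182 cam 1.985 Tz 0.119 +- 0.0139 F [-0.9, np.float64(0.55), np.float64(2.15)] t 20.77 gap 15.6 bed [-0.0008 -0.0014]
```

drive_tool(moves="0 0 0 0.05 0 0;0 0 0 0.1 0 0")

```text
time_s: 21.02
position: [0.5955, 0.0392, 0.064]
orientation: [0.666, -0.241, 0.665, 0.239]
ft_force: [-0.5, -0.6, 2.3]
finger_gap: 0.181
```

```bash
python3 t.py
```

```text
first 0.227 cam 2.088 Tz 0.1735 +- 0.0132 F [-0.89, np.float64(0.24), np.float64(2.1)] t 21.23 gap 15.5 bed [-0.0009 -0.0014]
```

drive_tool(moves="0 0 0 0.05 0 0;0 0 0 0.1 0 0")

```text
time_s: 21.48
position: [0.5954, 0.0391, 0.064]
orientation: [0.677, -0.206, 0.676, 0.205]
ft_force: [-0.6, -1.9, 1.8]
finger_gap: 0.183
```

```bash
python3 t.py
```

```text
first 0.265 cam 2.191 Tz 0.2218 +- 0.0143 F [-1.9, np.float64(0.7), np.float64(1.51)] t 21.68 gap 15.5 bed [-0.001  -0.0014]
```

drive_tool(moves="0 0 0 0.05 0 0;0 0 0 0.1 0 0")

```text
time_s: 21.92
position: [0.5954, 0.0391, 0.064]
orientation: [0.687, -0.171, 0.686, 0.169]
ft_force: [-1.6, -1.7, 1.4]
finger_gap: 0.177
```

```bash
python3 t.py
```

```text
first 0.276 cam 2.294 Tz 0.2124 +- 0.0139 F [-1.65, np.float64(0.6), np.float64(1.74)] t 22.12 gap 15.5 bed [-0.001  -0.0013]
```

drive_tool(moves="0 0 0 0.05 0 0;0 0 0 0.1 0 0")

```text
time_s: 22.38
position: [0.5954, 0.039, 0.064]
orientation: [0.695, -0.135, 0.694, 0.134]
ft_force: [-0.3, -1.2, 1.8]
finger_gap: 0.184
```

```bash
python3 t.py
```

```text
first 0.325 cam 2.397 Tz 0.3045 +- 0.0129 F [-1.57, np.float64(0.55), np.float64(2.18)] t 22.57 gap 15.9 bed [-0.0011 -0.0013]
```

drive_tool(moves="0 0 0 0.05 0 0;0 0 0 0.1 0 0")

```text
time_s: 22.82
position: [0.5953, 0.039, 0.064]
orientation: [0.701, -0.1, 0.7, 0.098]
ft_force: [-1.6, -1.4, 2.2]
finger_gap: 0.182
```

```bash
python3 t.py
```

```text
first 0.386 cam 2.5 Tz 0.2956 +- 0.02 F [-2.28, np.float64(0.78), np.float64(2.36)] t 23.02 gap 16.0 bed [-0.0012 -0.0012]
```

drive_tool(moves="0 0 0 0.05 0 0;0 0 0 0.1 0 0")

```text
time_s: 23.28
position: [0.5952, 0.0389, 0.064]
orientation: [0.705, -0.063, 0.704, 0.062]
ft_force: [-2.2, -1.7, 2.8]
finger_gap: 0.178
```

```bash
python3 t.py
```

```text
first 0.385 cam 2.603 Tz 0.3536 +- 0.0082 F [-2.46, np.float64(1.01), np.float64(2.64)] t 23.48 gap 15.3 bed [-0.0013 -0.0012]
```

drive_tool(moves="0 0 0 0 0 0;0 0 0 0 0 0;0 0 0 0 0 0;-0.08 0 0 0 0 0;-0.18 0 0 0 0 0;-0.3 0 0 0 0 0;-0.34 -0.1 0 0 0 0;-0.34 -0.2 0 0 0 0;-0.34 -0.3 0 0 0 0;-0.34 -0.4 0 0 0 0;-0.34 -0.4 0 0 0 0", grip=0.1)

```text
time_s: 24.85
position: [0.6308, -0.1608, 0.2341]
orientation: [0.705, -0.063, 0.704, 0.061]
ft_force: [-0.7, 1.0, -0.2]
finger_gap: 0.551
```

Run:
```python
from h import *
st(); a=robot.get_image("scene")[200:290,220:370,::-1];b=robot.get_image("top")[130:220,210:340,::-1]
cv2.imwrite("pics/j.png",np.vstack([cv2.resize(a,(480,288),interpolation=2),cv2.resize(b,(430,298),interpolation=2)[:,:430] if 0 else cv2.resize(b,(480,300),interpolation=2)]))
f=lambda P:((w2pix("scene",P)-[220,200]+.5)*3.2-.5).round(0)
for x in(2.4,2.6,2.8):
    u=np.array([np.cos(PSI-x),np.sin(PSI-x)])*.028;print(x,f([*(AX+u),.07]),f([*(AX-u),.07]))
```

```text
t 24.85 q6 [-0.287 -0.461] bed [-0.1757 -0.1048] z 0.2341 yaw z 10.01 Fbed [ 0.68  0.95 -0.2 ] T [-0.01  -0.117 -0.04 ] gap 48.5
2.4 [318. 170.] [375. 142.]
2.6 [314. 166.] [379. 147.]
2.8 [312. 161.] [382. 151.]
```

View pics/j.png

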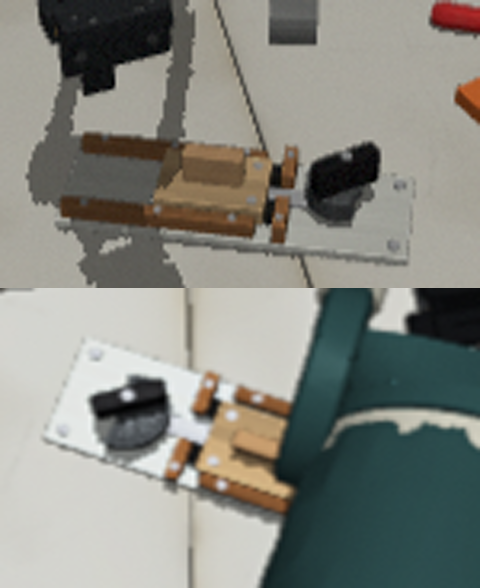

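Run:
```python
from h import *
for nm,im in(("start",cv2.imread("pics/a.png")),("now",robot.get_image("top")[:,:,::-1])):
    for th in(25,32,40):
        m=np.zeros(im.shape[:2],np.uint8); m[145:178,228:262]=(im[145:178,228:262].max(2)<th)
        n,l,s,c=cv2.connectedComponentsWithStats(m); i=1+np.argmax(s[1:,4]); p=np.argwhere(l==i)[:,::-1].astype(np.float32)
        v=cv2.fitLine(p,cv2.DIST_L2,0,.01,.01).ravel()
        d=pix2w("top",v[2:]+10*v[:2],.07)-pix2w("top",v[2:]-10*v[:2],.07)
        print(nm,th,s[i,4],c[i].round(1),"cam",(PSI-np.arctan2(d[1],d[0]))%np.pi)
```

```text
start 25 57 [244.1 165.3] cam 3.132212531297649
start 32 86 [243.5 164.6] cam 0.053451671252480626
start 40 146 [244.3 163.8] cam 0.014701974960959596
now 25 48 [245.4 165.3] cam 2.547288642227248
now 32 58 [245.8 165.3] cam 2.562908806325515
now 40 77 [245.5 165.4] cam 2.6008508471072895
```

```bash
python3 -c "
from h import *
st(); print(robot.job_done())"
```

```text
t 25.0 q6 [-0.282 -0.46 ] bed [-0.1722 -0.103 ] z 0.2341 yaw z 10.24 Fbed [-0.18 -0.48  0.39] T [-0.019 -0.116 -0.016] gap 48.2
the job is handed in; nothing more can be done
None
```

I slid the panel in by its batten until it rested on the buffer, turned the cam to about 2.60 rad, then let go and handed the job in at 25 s. The clamping force was not measured directly. I estimate 14–16 N from the cam angle past the bite.

- **Panel:** the buffer started to push back with the tool at bed x of about -0.109, which puts the stud some 24 mm from the cam axis. I pushed to about 6 N, backed off to about 2 N and released.
- **Cam:** the first grip turned it to 1.58 rad. On the regrip the jaws closed too high and too hard (30 N) and slipped off the top of the bar. The picture showed the cam had not moved, so I gripped again lower and with 18 N.
- **Bite:** the wrist torque started rising at about 1.86 to 1.93 rad. It went from roughly 0.08 to 0.35 N m (readings averaged with the arm at rest) by 2.60 rad, where I stopped.

**Last checks:**
- **Cam angle:** the bar's angle in the final top picture came out at 2.55–2.60 rad, close to the arm's 2.60. A rougher reading by eye gave about 2.5.
- **Stud position:** the trained network had placed the stud at -27.9 mm after the slide, which disagrees with the touch result. I trusted the touch because the buffer fixes the stud between 19 and 24 mm.
- **Surroundings:** the gripper is well clear. The arm did not go near the bystanders, but I did not measure their positions again.

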